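Stack and lock two finds trays on the packing dock

TASK

First slide the yellow base tray along the packing dock until it is fully home against the two black stops. Then carry the other finds tray over, keeping it level, lower it gently onto the base tray so that its four corner lugs drop fully into the corner sockets, and lock the stack: push the red handle down and give it a quarter turn clockwise so that it stays down when let go. Leave everything else on the table where it is.

Things in the scene. Friction and masses are not known exactly. Their poses are not given: they have to be found in the camera images.
- dock: Fixed plywood board 290 (x) x 262 (y) x 8 mm with 2 aluminium side rails along x (tops at z 30 mm, 227 mm apart inside) and 2 black stops (tops at z 38) across its +x end; near end open. Origin: at table level, straight below the base tray's origin when that is home (board top at z 8). +x: along the rails to the stops, away from the robot. On the left or right half of the table, yaw up to 0.15.
- base_tray: Yellow tray holding potsherds, 0.75-1.1 kg, loose on the dock between the rails (3-4 mm play), 50-85 mm short of the stops; x axis along the dock's. 180 (x) x 220 (y) mm; origin: centre, at its feet tips. Floor top z 18, walls 6 mm thick, tops z 62. Corner sockets: 18 mm square holes, 20 deep, tops z 64, at x +-76, y +-96. Centre: grey lock tower 50 x 50, top z 63. Slides at 4-10 N.
- push_wall (a point): Middle of the inner face of the base tray's +x wall, 30 mm above and 84 mm in +x of the tray's origin. The floor in front of it, 59 mm to the lock tower and 70 mm to either side, is empty: shut fingers can go in there and push the wall towards the stops.
- lock_slot (a point): Top centre of the base tray's grey lock tower, 63 mm above the tray's origin: a 4 mm thick plate with a through slot 32 mm (along the tray's y) x 12 mm (x), hollow below, for the foot of the red handle.
- top_tray: Yellow tray with potsherds, same moulding as the base tray, 0.4-0.75 kg, loose on the table's other half, yaw up to 0.4. 180 (x) x 220 (y) mm; origin: centre, at its lug tips. 4 corner lugs, 14 mm dia, 14 long, round-ended, at x +-76, y +-96. Wall tops z 62. Grey boss in the middle, up to 44 mm dia, top z 46. Seated: origin 50 mm straight above the base tray's, axes in line, either way round.
- key_grip (a point): Centre of the red bar handle on the top tray's axis, 92 mm above the tray's origin when up, 79 when down. Bar 64 mm along y (along the tray's y at the start), 14 thick (x), 20 high. Pinch it across x; it carries the tray. Its shaft ends in a foot below, 26 x 6 mm, parallel to the bar: it passes the lock slot when the seated tray's handle is pushed down, and catches below it when turned.
- key_press (a joint): How far the red handle is pushed down, m: 0 up, 0.013 fully down. A spring of 3 N (up) to 6 N (down) lifts it. The foot clears the slot's underside from 0.011 on: push fully down, then turn. Locked and let go it stays at about 0.011; not locked it springs back to 0.
- key_turn (a joint): Turn of the red handle on the top tray, rad: 0 at the start, growing clockwise seen from above, hard stops at 0 and 1.5. Friction of 0.12 N m holds it where it is left. Turn it to the stop (1.2 is enough).
- scale_bar: black and white flat photo scale bar, 150 x 16 x 5 mm, origin under its centre, long axis x (bystander, leave alone)
- water_bottle: clear water bottle with blue cap, 66 mm diameter, 210 mm tall, origin under its centre (bystander, leave alone)
- label_jar: small glass jar, 60 mm diameter, 80 mm tall, origin under its centre (bystander, leave alone)
- brush: finds brush lying flat along its x axis, about 200 mm long, origin near its middle on the table (bystander, leave alone)
- loose_sherd: loose piece of terracotta pottery lying flat, about 70 mm across, 7 mm thick, origin under its centre (bystander, leave alone)
- mouse: black computer mouse, 62 mm across, 31 mm tall, origin under its centre (bystander, leave alone)

How it is judged:
On the way, in this order (a step that is already met when the one before it is completed fails the run):
1. the base tray is home against the stops (within 6 mm) (x of base_tray in the frame of dock above -0.006 m and z of base_tray in the frame of dock below 0.012 m and angle between base_tray's own z axis and vertical below 0.05 rad), for 0.2 s.
2. the top tray is seated on the base tray, all four lugs in their sockets, with the base tray still home (all of step 1 and horizontal distance between top_tray and base_tray below 0.006 m and z of top_tray in the frame of base_tray below 0.0535 m and angle between the x axis of top_tray and the x axis of base_tray, either way round below 0.05 rad and angle between top_tray's own z axis and vertical below 0.05 rad), for 0.1 s.
3. with the tray seated, the handle is down and turned by at least 1.2 rad (all of step 2 and value of joint key_turn above 1.2 rad and value of joint key_press above 0.007 m), for 0.2 s.
At the end, for the whole second after the job is handed in: Base tray within 6 mm of home on the dock; top tray seated on it (centres within 6 mm, origins less than 53.5 mm apart in height, axes within 0.05 rad, both level); handle, let go, stays 7 mm or more down and 1.2 rad or more turned; both trays at rest (all of step 3 and linear speed of each of top_tray, base_tray below 0.02 m/s); the robot touches nothing.
It fails at once if a bystander is moved by more than 30 mm (distance of any of scale_bar, water_bottle, label_jar, brush, loose_sherd, mouse from where it was at the start of the episode above 0.03 m).
It fails at once if a tray is tipped by more than 0.3 rad, which spills the finds (angle between any of top_tray, base_tray's own z axis and vertical above 0.3 rad).
It fails at once if the top tray is dropped onto the base tray (faster than 0.7 m/s close above it) (horizontal distance between top_tray and base_tray below 0.15 m and z of top_tray in the frame of base_tray below 0.1 m and linear speed of top_tray above 0.7 m/s).
It also fails if it takes over 64 s, if anything falls off the work surface, if the arm or the gripper's body presses on something with over 40 N, if the wrist force passes 120 N, or if a joint passes its speed limit or range.

ROBOT

A 6-joint arm with a two-finger parallel gripper is mounted at the origin on the work surface. World frame = base frame: x ahead of the robot, y to its left, z up, the work surface at z = 0. Lengths are in m, angles in rad, forces in N, time in s.
With the tool pointing down it reaches from about 0.25 to 0.725 m from the base axis. Payload 9.7 kg.
Tool frame: the origin (TCP) lies midway between the tips of the shut fingers; the grasp point (between the pads) lies behind it (r.grip_depth is the y of the grasp point in the tool frame, in m); y points along the fingers, x is the direction in which the jaws open and shut, and the axes are right-handed (so a half turn about y gives the same grasp; the last joint's range is limited). The gripper opens to 85 mm and grips with 20 to 120 N. Pads are 22 mm wide; open, the fingers measure 114 mm over their backs; the gripper's body (76 mm by 85 mm) begins 54 mm behind the grasp point. The pads swing forward as they close: fully open they stand 13 mm farther back than shut.
Start: joints at [0, 0.087, 0.176, 1.66, 0, 1.571], TCP at [0.55, -0, 0.231] pointing down, gripper open.
Joint ranges: [-3.13, 3.13], [-0.85, 1.81], [-1.15, 1.24], [-2.2, 2.28], [-1.44, 1.52], [-3.14, 3.14]. Speed limits (rad/s): [2.22, 2.22, 2.57, 3.14, 3.14, 3.14].

INTERFACE

Orientations are given as a rotation vector (axis times angle).
In Python, from workcell import r gives the robot as it stands. The module is installed in compiled form; this text tells all that it offers.
- The arm moves only by the tool carry_out, never from a script. Its argument "series" is one flat list of numbers, 7 for each row, row after row: the closure in counts, from 0 (fully open) to 255 (shut), then the shift along the tool's x, y, z in mm, then the turn, a rotation vector about the tool's x, y, z in degrees. A call has 1 to 5 rows; each row is the pose to reach, as a shift and turn from the pose measured when the call began, along the tool's axes at that moment; what a row does not reach only later rows make up. A row lasts 1/8 s, in which the tool goes at most 62.5 mm and 10.7 degrees, less where a joint would pass 70% of its speed; a pose out of reach is approached as far as the arm can. A call with a gripper value outside its range is refused whole. The fingers move at their own pace and stop on an object; the grip force is fixed at half the most. Time passes only in rows, so rows that repeat a pose let the fingers close. It gives the time, the measured TCP pose, the force and the opening at its end, in the units of the state.
- r.state(): the state, without advancing time (a new reading comes with each control period).
- r.grab_frame(name): name is "scene" or "side" or "wrist"; returns a dict with "pixels" (420x560x3 uint8, red, green, blue), "depth" (420x560 float32, m along the optical axis (not along the pixel's ray), 0 where there is no reading), "mtx" (3x3 intrinsics, pixels), "view" (4x4, takes a point from world to camera coordinates); the wrist camera has in their place "T_tool_cam" (4x4, takes a point from camera to tool coordinates, whose origin is the TCP and whose axes are the tool frame's). Camera axes: x right, y down, z forward; pixel columns grow to the right and rows downward; lengths in m; the calibration is good to about 2 mm. A picture is of the moment at which its call begins: read the wrist's pose just before it.
- r.sign_off(): hands the job in, once; it reports no verdict.
The state is a dict: "t": time; "joint_positions": joint angles; "qd": joint speeds; "tau": joint torques, N m; "tool_pos": TCP position; "tcp_rot": TCP orientation; "contact_force": force on the tool from outside, world axes, zero at the start; "torque": the same for the moment, N m; "grip_width": finger opening in m.
Only numpy, scipy, OpenCV 4.12 (cv2) and the standard library are available. Lean on these libraries where they do the work, as an engineer would, in place of code of your own. Each camera call takes 0.05 s, during which the arm holds its last target.

## Working session

There is one attempt and no reset: what is moved stays moved. The work goes in short steps, Python scripts to look and compute and a tool call to move; the robot and the scene stay as the last step left them, time stands still between calls to the robot, and variables do not carry over. Pictures are saved under pics/ and viewed, and the job is handed in when it is done.

Besides the shell and the picture viewer there is one more tool, called after "Call:" as a command line: name --argument value ..., lists and objects as JSON in quotes. carry_out: Moves the arm, as the interface text tells. Its arguments: {"type":"object","properties":{"series":{"type":"array","items":{"type":"number"}}},"required":["series"]}

```bash
mkdir -p pics; cat > h.py <<'E'
import numpy as np, cv2
from workcell import r
from scipy.spatial.transform import Rotation as R
def snap(name,fn):
    s=r.state(); f=r.grab_frame(name)
    cv2.imwrite('pics/'+fn+'.png',f['pixels'][:,:,::-1]); 
    np.savez('pics/'+fn+'.npz',**{k:v for k,v in f.items()},tp=s['tool_pos'],tr=s['tcp_rot'])
    return s,f
def cw(d):
    # cam->world
    if 'view' in d: return np.linalg.inv(d['view'])
    T=np.eye(4);T[:3,:3]=R.from_rotvec(d['tr']).as_matrix();T[:3,3]=d['tp'];return T@d['T_tool_cam']
def cloud(d):
    Z=d['depth'];v,u=np.mgrid[:Z.shape[0],:Z.shape[1]];K=d['mtx']
    P=np.stack([(u-K[0,2])/K[0,0]*Z,(v-K[1,2])/K[1,1]*Z,Z],-1);T=cw(d)
    return P@T[:3,:3].T+T[:3,3]
def atz(d,u,v,z):
    T=cw(d);K=d['mtx'];ray=T[:3,:3]@np.array([(u-K[0,2])/K[0,0],(v-K[1,2])/K[1,1],1]);c=T[:3,3]
    return c+ray*(z-c[2])/ray[2]
def st():
    s=r.state()
    for k in ['t','joint_positions','tool_pos','tcp_rot','contact_force','torque','grip_width']: print(k,np.round(s[k],4))
    return s
E
python3 - <<'E'
from h import *
s=st();print(r.grip_depth, R.from_rotvec(s['tcp_rot']).as_matrix().round(3))
for n in ['scene','side','wrist']:
    s,f=snap(n,n+'0')
    d=np.load(f'pics/{n}0.npz');print(n,cw(d).round(3).tolist(),d['mtx'].tolist())
E
```

```text
t 0.0
joint_positions [ 0.      0.0875  0.1751  1.6598 -0.      1.5708]
tool_pos [0.5498 0.     0.2306]
tcp_rot [-1.5708e+00  1.0000e-03  1.1000e-03]
contact_force [ 1.016  -0.2036  0.7463]
torque [-0.0209  0.0135 -0.0281]
grip_width 0.0853
-0.0187 [[ 1.    -0.001 -0.   ]
 [ 0.    -0.     1.   ]
 [-0.001 -1.    -0.   ]]
scene [[0.7, 0.585, -0.41, 1.131], [0.714, -0.57, 0.406, -0.482], [0.004, -0.576, -0.817, 1.053], [0.0, 0.0, 0.0, 1.0]] [[378.93591217267726, 0.0, 279.83406529374884], [0.0, 378.93591217267726, 205.37226555700104], [0.0, 0.0, 1.0]]
side [[-0.975, -0.136, 0.175, 0.448], [-0.221, 0.556, -0.801, 0.807], [0.012, -0.82, -0.573, 0.673], [0.0, 0.0, 0.0, 1.0]] [[381.19212434557784, 0.0, 285.3888185169262], [0.0, 381.19212434557784, 207.82689025951382], [0.0, 0.0, 1.0]]
wrist [[1.0, 0.001, -0.001, 0.55], [0.0, -0.96, -0.278, 0.07], [-0.001, 0.278, -0.96, 0.373], [0.0, 0.0, 0.0, 1.0]] [[297.8468742590785, 0.0, 276.4709295681483], [0.0, 297.8468742590785, 207.88533002413521], [0.0, 0.0, 1.0]]
```

View pics/scene0.png

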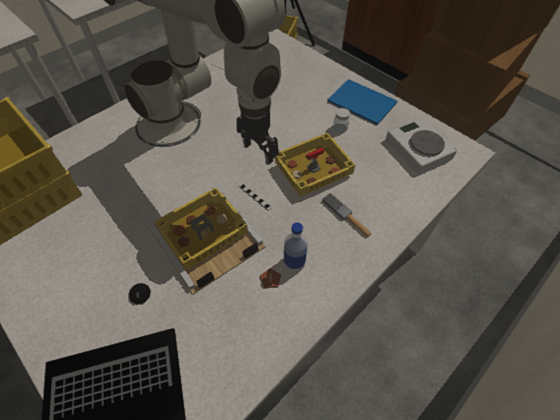

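View pics/side0.png

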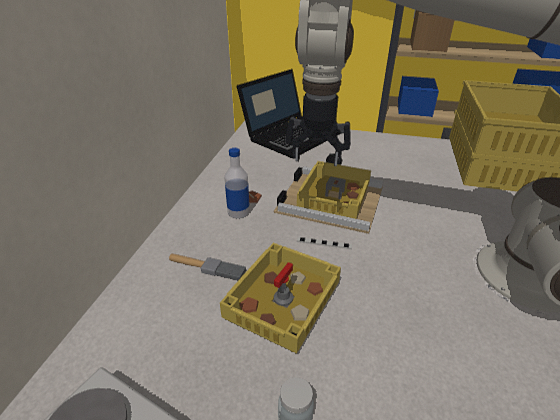

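View pics/wrist0.png

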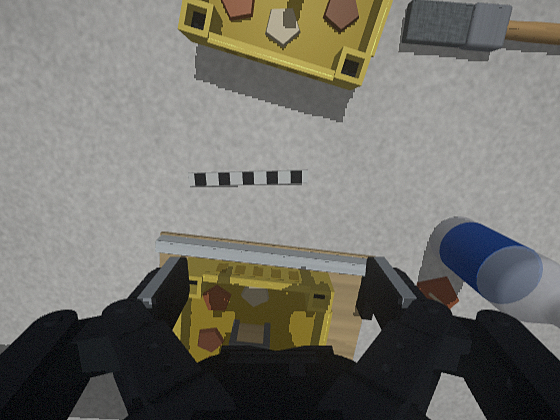

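```bash
python3 - <<'E'
from h import *
for n in ['scene0','side0','wrist0']:
    d=np.load(f'pics/{n}.npz');P=cloud(d);c=d['pixels'];hsv=cv2.cvtColor(c,cv2.COLOR_RGB2HSV)
    yel=(hsv[...,0]>18)&(hsv[...,0]<32)&(hsv[...,1]>120)&(d['depth']>0)
    for nm,lo,hi,sg in [('top',.052,.070,1),('base',.060,.078,-1)]:
        m=yel&(P[...,2]>lo)&(P[...,2]<hi)&(P[...,1]*sg>0.02)&(P[...,0]>.25)&(P[...,0]<.8)&(abs(P[...,1])<.45)
        q=P[m]
        if len(q)<20: continue
        rc=cv2.minAreaRect((q[:,:2]*1000).astype(np.float32)); print(n,nm,len(q),np.round(rc[0],1),np.round(rc[1],1),round(rc[2],2), np.median(q[:,2]).round(4))
    red=((hsv[...,0]<6)|(hsv[...,0]>174))&(hsv[...,1]>170)&(P[...,2]>.07)&(P[...,2]<.12)&(P[...,1]>.02)
    q=P[red]
    if len(q)>10:
        rc=cv2.minAreaRect((q[:,:2]*1000).astype(np.float32)); print(n,'red',len(q),np.round(rc[0],1),np.round(rc[1],1),round(rc[2],2),q[:,2].max())
    blk=(hsv[...,2]<45)&(P[...,2]>.02)&(P[...,2]<.045)&(P[...,0]>.5)&(P[...,0]<.8)&(P[...,1]<-.0)&(P[...,1]>-.4)
    k,l,s_,ce=cv2.connectedComponentsWithStats(blk.astype(np.uint8))
    for i in range(1,k):
        if s_[i,4]>30:
            q=P[l==i];print(n,'blk',s_[i].tolist(),q.min(0).round(3),q.max(0).round(3),np.median(q,0).round(3))
    o=c[:,:,::-1]
    x0,y0=(130,110) if n[1]=='c' else (200,150)
    if n[0]=='s': cv2.imwrite(f'pics/{n}_z.png',cv2.resize(o[y0:y0+200,x0:x0+240],None,fx=3.3,fy=3,interpolation=cv2.INTER_CUBIC)[:600,:800])
E
```

```text
scene0 top 697 [576.5 233.4] [229.2 189.3] 73.91 0.0606
scene0 base 901 [ 513.5 -214.6] [225.1 188.5] 82.86 0.0688
scene0 red 62 [577.  233.7] [61.9 15. ] 77.61 0.10504555629432921
scene0 blk [179, 238, 10, 9, 60] [ 0.5   -0.298  0.025] [ 0.525 -0.268  0.037] [ 0.511 -0.283  0.032]
scene0 blk [243, 243, 15, 14, 95] [ 0.665 -0.181  0.02 ] [ 0.681 -0.131  0.043] [ 0.675 -0.156  0.036]
scene0 blk [197, 272, 16, 15, 105] [ 0.645 -0.339  0.02 ] [ 0.661 -0.29   0.042] [ 0.655 -0.314  0.036]
side0 top 1811 [575.6 236.2] [225.7 186.9] 74.34 0.061
side0 base 740 [ 513.7 -213. ] [230.8 186.4] 82.88 0.0682
side0 red 223 [573.8 238.7] [60.9 16.2] 73.16 0.1040658300406746
side0 blk [294, 168, 8, 11, 55] [ 0.642 -0.334  0.021] [ 0.66  -0.283  0.04 ] [ 0.648 -0.298  0.034]
side0 blk [277, 191, 9, 12, 72] [ 0.662 -0.171  0.021] [ 0.679 -0.126  0.04 ] [ 0.669 -0.143  0.036]
wrist0 top 3629 [555.1 154.5] [ 76.  189.1] 80.77 0.0613
wrist0 base 2386 [ 520.5 -145.4] [ 98.1 190.2] 88.82 0.069
wrist0 blk [358, 287, 15, 33, 248] [ 0.66 -0.18  0.02] [ 0.675 -0.142  0.04 ] [ 0.664 -0.166  0.037]
```

View pics/scene0_z.png

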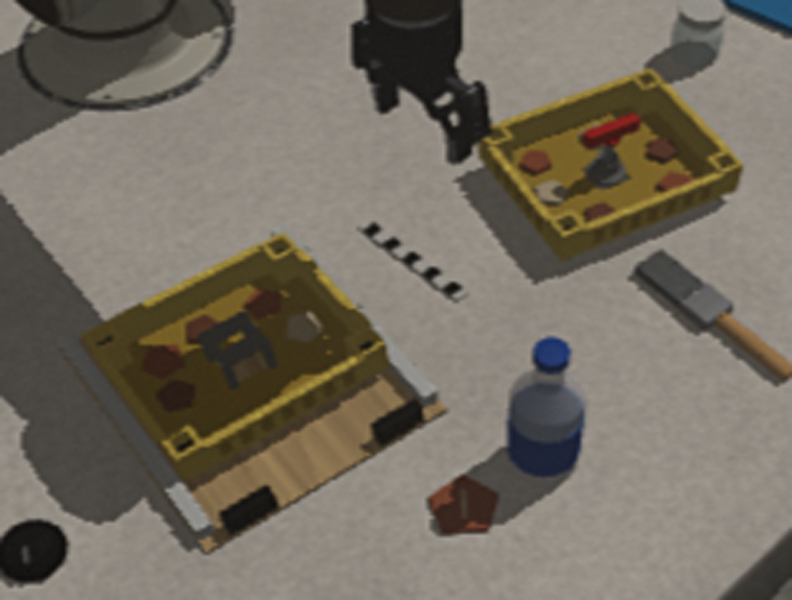

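View pics/side0_z.png

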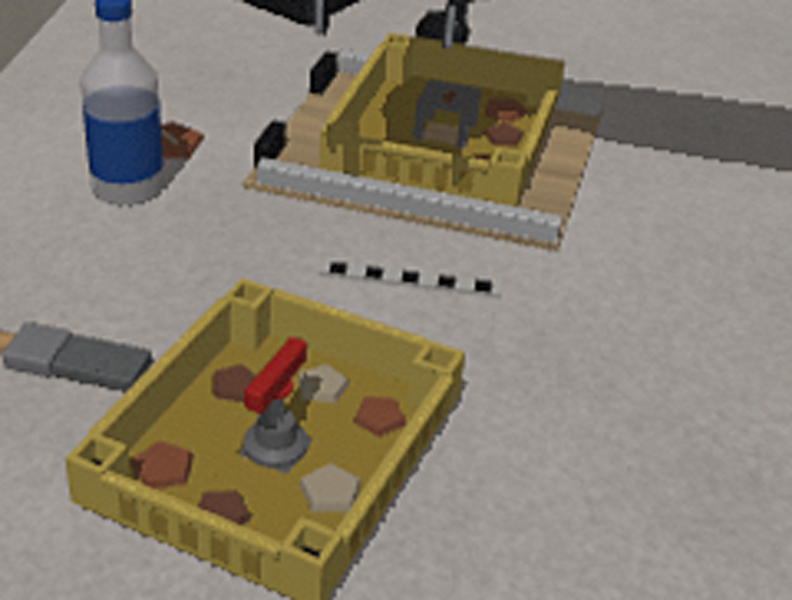

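Call:
carry_out --series '[255,5,0,-50,0,2,0,255,9,10,-100,0,4,0,255,14,30,-150,0,6,0,255,18,55,-200,0,7.1,0,255,18,80,-221,0,7.1,0]'

```text
t: 0.78
tool_pos: [0.5674, -0.2235, 0.1493]
tcp_rot: [-1.569, 0.101, -0.098]
contact_force: [0.8, 1.3, -0.1]
grip_width: 0.0
```

```bash
python3 - <<'E'
from h import *
st(); snap('wrist','w1');snap('scene','s1')
d=np.load('pics/s1.npz')['pixels'][:,:,::-1];cv2.imwrite('pics/s1_z.png',cv2.resize(d[130:330,100:340],None,fx=3.3,fy=3)[:600,:792])
E
```

```text
t 0.775
joint_positions [-3.7490e-01  2.1720e-01  1.6380e-01  1.5190e+00 -6.0000e-04  1.3222e+00]
tool_pos [ 0.5674 -0.2235  0.1493]
tcp_rot [-1.5686  0.1006 -0.0979]
contact_force [ 0.8267  1.3472 -0.0553]
torque [0.0101 0.0325 0.0091]
grip_width 0.0
```

View pics/w1.png

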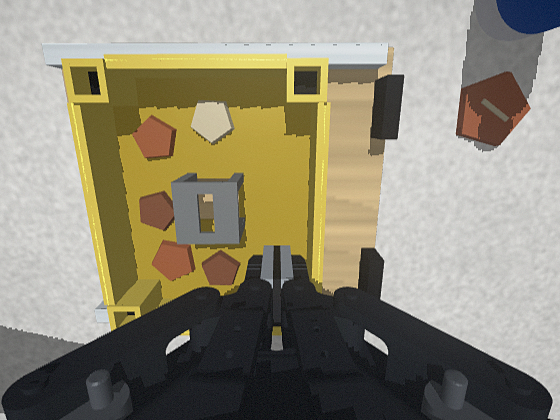

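View pics/s1_z.png

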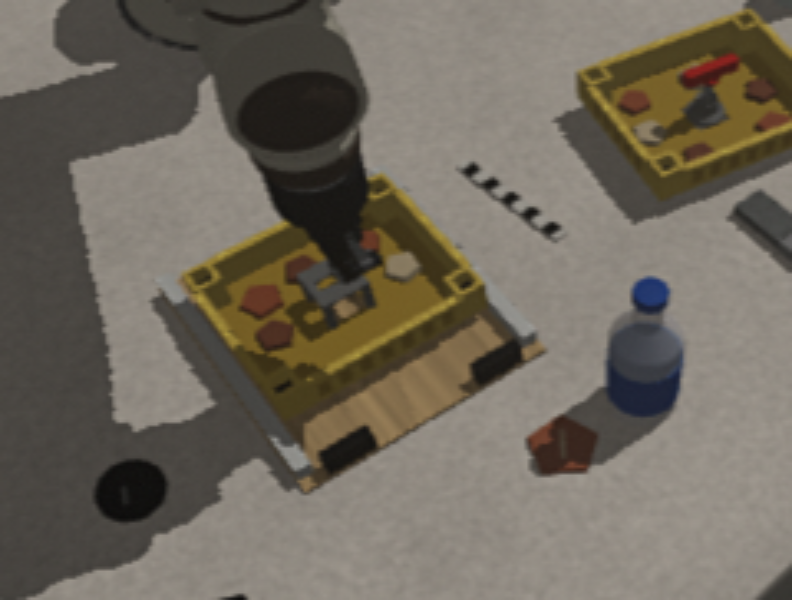

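```bash
python3 - <<'E'
from h import *
d=np.load('pics/w1.npz')
f=lambda u,v,z:atz(d,u,v,z)[:2].round(4)
print('slot',f(207,212,.071),'tower TL,BR',f(172,181,.071),f(243,243,.071))
print('sock',f(96,83,.072),f(307,80,.072), f(124,315,.072))
a,b=f(96,83,.072),f(307,80,.072);print(np.linalg.norm(a-b),np.degrees(np.arctan2(*(b-a)[::-1])))
print('stop left edge',f(386,75,.038),f(385,138,.038),f(373,250,.038),f(366,285,.038))
print('rail inner top',f(45,66,.030),f(389,62,.030))
print('tray +x wall outer top',f(328,60,.070),f(325,250,.070))
E
```

```text
slot [ 0.5148 -0.2143] tower TL,BR [ 0.4933 -0.1871] [ 0.5383 -0.2433]
sock [ 0.4573 -0.1138] [ 0.6006 -0.1301] [ 0.4269 -0.2958]
0.1442240617927536 -6.4893534689159225
stop left edge [ 0.666  -0.1305] [ 0.664  -0.1787] [ 0.6505 -0.2785] [ 0.6425 -0.3141]
rail inner top [ 0.3974 -0.0885] [ 0.6714 -0.1204]
tray +x wall outer top [ 0.6161 -0.1192] [ 0.6028 -0.258 ]
```

Call:
carry_out --series '[255,0,40,0,0,0,0,255,0,75,0,0,0,0,255,0,100,0,0,0,0,255,0,112,0,0,0,0,255,0,112,0,0,0,0]'

```text
t: 1.5
tool_pos: [0.5655, -0.2218, 0.0352]
tcp_rot: [-1.567, 0.104, -0.094]
contact_force: [-0.6, -0.3, 1.4]
grip_width: 0.0004
```

Call:
carry_out --series '[255,9,0,0,0,0,0,255,18,0,0,0,0,0,255,27,0,0,0,0,0,255,36,0,0,0,0,0,255,42,0,0,0,0,0]'

```text
t: 2.12
tool_pos: [0.6061, -0.2272, 0.036]
tcp_rot: [-1.567, 0.107, -0.092]
contact_force: [-15.3, 1.7, 11.0]
grip_width: -0.0001
```

Call:
carry_out --series '[255,6,0,0,0,0,0,255,11,0,0,0,0,0,255,15,0,0,0,0,0,255,18,0,0,0,0,0,255,21,0,0,0,0,0]'

```text
t: 2.75
tool_pos: [0.6263, -0.2299, 0.0365]
tcp_rot: [-1.567, 0.109, -0.09]
contact_force: [-10.2, 1.2, 6.2]
grip_width: 0.0002
```

Call:
carry_out --series '[255,3,0,0,0,0,0,255,6,0,0,0,0,0,255,9,0,0,0,0,0]'

```text
t: 3.12
tool_pos: [0.6334, -0.2309, 0.0366]
tcp_rot: [-1.567, 0.113, -0.087]
contact_force: [-22.8, 2.8, 11.1]
grip_width: 0.0001
```

Call:
carry_out --series '[255,3,0,0,0,0,0,255,5,0,0,0,0,0,255,5,0,0,0,0,0]'

```text
t: 3.5
tool_pos: [0.634, -0.2309, 0.0367]
tcp_rot: [-1.566, 0.122, -0.079]
contact_force: [-29.1, 4.9, 13.3]
grip_width: -0.0002
```

```bash
python3 - <<'E'
from h import *
st(); snap('wrist','w2');snap('scene','s2')
d=np.load('pics/s2.npz')['pixels'][:,:,::-1];cv2.imwrite('pics/s2_z.png',cv2.resize(d[130:330,100:340],None,fx=3.3,fy=3)[:600,:792])
E
```

```text
t 3.5
joint_positions [-0.3472  0.4215  0.2024  1.3783 -0.005   1.3517]
tool_pos [ 0.634  -0.2309  0.0367]
tcp_rot [-1.5657  0.1217 -0.0794]
contact_force [-29.1272   4.92    13.2759]
torque [0.8599 5.157  0.0156]
grip_width -0.0002
```

View pics/s2_z.png

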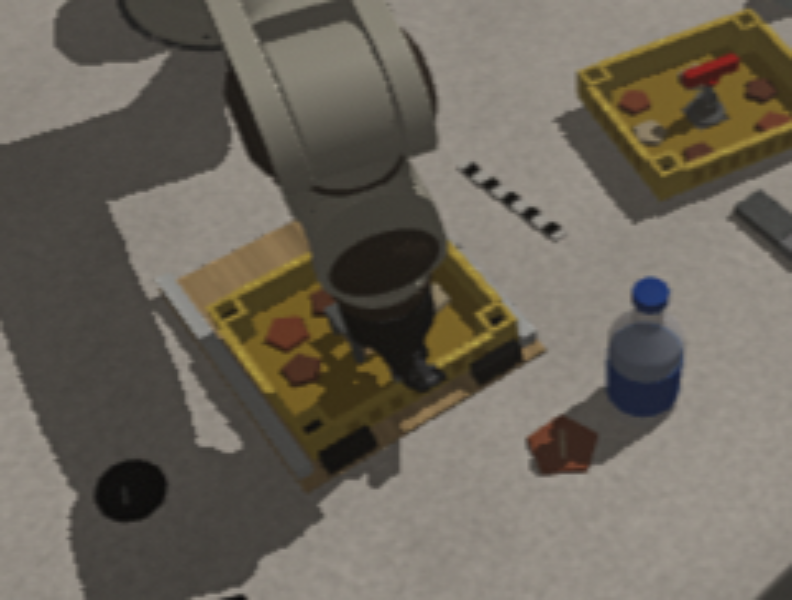

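Call:
carry_out --series '[255,-8,0,0,0,0,0,255,-18,-5,0,0,0,0,255,-25,-55,0,0,0,0,255,-40,-110,20,0,0,0,255,-50,-165,40,0,0,0]'

```text
t: 4.22
tool_pos: [0.5935, -0.1852, 0.2056]
tcp_rot: [-1.566, 0.121, -0.081]
contact_force: [0.4, -0.7, 0.3]
grip_width: -0.0003
```

Call:
carry_out --series '[150,-5,-45,-10,0,0,0,0,-8,-60,-20,0,0,0,0,-10,-80,-20,0,0,0,0,-10,-80,-20,0,0,0]'

```text
t: 4.72
tool_pos: [0.5835, -0.2043, 0.2878]
tcp_rot: [-1.567, 0.118, -0.084]
contact_force: [0.1, 0.9, 0.5]
grip_width: 0.0722
```

```bash
python3 - <<'E'
from h import *
st(); snap('wrist','w3');snap('side','sd3');snap('scene','s3')
E
```

```text
t 4.725
joint_positions [-0.3348  0.3192  0.5587  1.8312 -0.0043  1.3648]
tool_pos [ 0.5835 -0.2043  0.2878]
tcp_rot [-1.5669  0.1178 -0.0844]
contact_force [0.0511 0.8585 0.5109]
torque [ 0.0565 -0.0073 -0.0012]
grip_width 0.0722
```

View pics/w3.png

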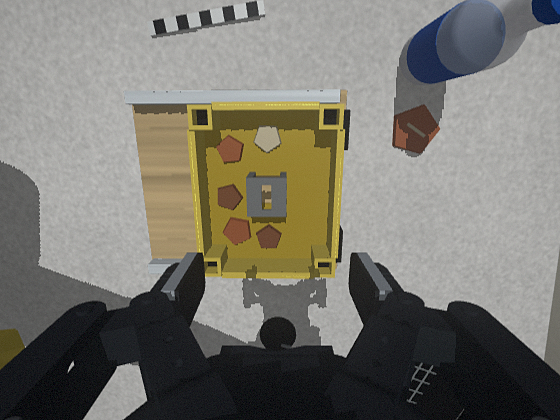

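```bash
python3 - <<'E'
from h import *
d=np.load('pics/w3.npz');o=d['pixels'][:,:,::-1];cv2.imwrite('pics/w3z.png',cv2.resize(o[95:285,180:360],None,fx=3.15,fy=3.15,interpolation=cv2.INTER_CUBIC))
E
```

```text
(no output)
```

View pics/w3z.png

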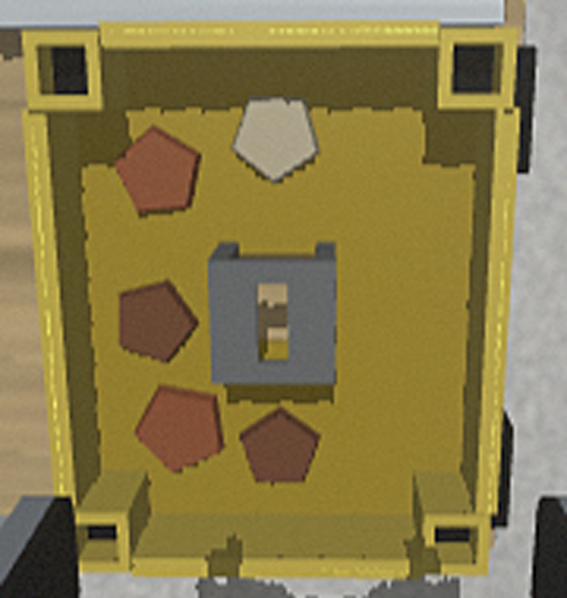

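```bash
python3 - <<'E'
from h import *
d=np.load('pics/w3.npz')
f=lambda u,v,z:atz(d,180+(u+.5)/3.15-.5,95+(v+.5)/3.15-.5,z)[:2]
S={k:f(*p,.072) for k,p in dict(TL=(63,70),TR=(478.5,68.3),BL=(102,542),BR=(457,543)).items()}
for k in S: print(k,S[k].round(4))
print('slot',f(272.5,321,.071).round(4),'mean',np.mean(list(S.values()),0).round(4))
for a,b in ['TL TR','BL BR','BL TL','BR TR']and[x.split() for x in ['TL TR','BL BR','BL TL','BR TR']]:
    v=S[b]-S[a];print(a,b,np.linalg.norm(v).round(4),np.degrees(np.arctan2(v[1],v[0])).round(2))
# rectangle fit
src=np.array([[-76,96],[76,96],[-76,-96],[76,-96]])/1000.;dst=np.array([S[k] for k in ['TL','TR','BL','BR']])
M=dst-dst.mean(0);H=src.T@M;U,s,Vt=np.linalg.svd(H);Rm=(U@Vt).T;print('yaw',np.degrees(np.arctan2(Rm[1,0],Rm[0,0])),'res',(src@Rm.T+dst.mean(0)-dst).round(4).tolist())
for n in ['w3','sd3','s3']:
    d=np.load(f'pics/{n}.npz');P=cloud(d);c=d['pixels'];hsv=cv2.cvtColor(c,cv2.COLOR_RGB2HSV)
    yel=(hsv[...,0]>18)&(hsv[...,0]<32)&(hsv[...,1]>120)&(d['depth']>0)
    for nm,lo,hi,sg in [('top',.052,.070,1),('base',.060,.078,-1)]:
        m=yel&(P[...,2]>lo)&(P[...,2]<hi)&(P[...,1]*sg>0.02)&(P[...,0]>.25)&(P[...,0]<.8)&(abs(P[...,1])<.45)
        q=P[m]
        if len(q)<20: continue
        rc=cv2.minAreaRect((q[:,:2]*1000).astype(np.float32)); print(n,nm,len(q),np.round(rc[0],1),np.round(rc[1],1),round(rc[2],2), np.median(q[:,2]).round(4))
E
```

```text
TL [ 0.501  -0.1181]
TR [ 0.6516 -0.1371]
BL [ 0.4793 -0.308 ]
BR [ 0.628  -0.3261]
slot [ 0.5642 -0.2217] mean [ 0.565  -0.2223]
TL TR 0.1518 -7.17
BL BR 0.1498 -6.91
BL TL 0.1912 83.47
BR TR 0.1905 82.86
yaw -6.911478421110712 res [[0.0001, 0.0002], [0.0003, 0.0009], [-0.0013, -0.0004], [0.0009, -0.0007]]
w3 base 5375 [ 563.6 -223.1] [225.4 186.6] 82.73 0.069
sd3 top 1817 [575.3 236.5] [225.2 187.5] 74.44 0.061
sd3 base 740 [ 563.5 -220.6] [230.1 185.6] 83.42 0.0683
s3 top 707 [576.5 233.3] [226.8 190. ] 73.88 0.0604
s3 base 976 [ 563.5 -221.8] [225.3 191.1] 82.85 0.0688
```

```bash
cat >> h.py <<'E'
def tgt(x,y,z,yawdeg):
    s=r.state();R0=R.from_rotvec(s['tcp_rot']);Rt=R.from_euler('z',yawdeg,degrees=True)*R.from_rotvec([-np.pi/2,0,0])
    print('shift mm',(R0.inv().apply(np.array([x,y,z])-s['tool_pos'])*1000).round(1),'turn deg',np.degrees((R0.inv()*Rt).as_rotvec()).round(2))
    print('cur yaw',np.degrees((R0*R.from_rotvec([np.pi/2,0,0])).as_rotvec()).round(2))
E
python3 - <<'E'
from h import *
tgt(.576+.018,.235+.016,.288,-15.8)
E
```

```text
shift mm [-47.5  -1.4 452.6] turn deg [ 0.05  8.44 -1.48]
cur yaw [ 0.15  1.47 -7.36]
```

Call:
carry_out --series '[0,-6,0,60,0,1.5,-0.3,0,-12,0,120,0,3,-0.6,0,-19,0,180,0,4.5,-0.9,0,-25,0,240,0,6,-1.2,0,-32,0,300,0,7.5,-1.5]'

```text
t: 5.5
tool_pos: [0.5894, 0.0997, 0.2851]
tcp_rot: [-1.562, 0.205, -0.204]
contact_force: [0.8, 0.8, 0.5]
grip_width: 0.0851
```

```bash
python3 - <<'E'
from h import *
tgt(.576+.018,.235+.016,.288,-15.8)
E
```

```text
shift mm [-34.5  -3.1 147.4] turn deg [ 0.07  0.89 -0.02]
cur yaw [ -0.06   0.02 -14.91]
```

Call:
carry_out --series '[0,-13,-1,55,0,0.5,0,0,-25,-2,105,0,0.9,0,0,-34.5,-3,147,0,0.9,0,0,-34.5,-3,147,0,0.9,0]'

```text
t: 6.0
tool_pos: [0.5933, 0.2536, 0.2859]
tcp_rot: [-1.562, 0.216, -0.212]
contact_force: [0.3, 0.7, 0.3]
grip_width: 0.0853
```

```bash
python3 - <<'E'
from h import *
st(); snap('wrist','w4')
d=np.load('pics/w4.npz');o=d['pixels'][:,:,::-1];cv2.imwrite('pics/w4z.png',cv2.resize(o[95:285,180:360],None,fx=3.15,fy=3.15,interpolation=cv2.INTER_CUBIC))
E
```

```text
t 6.0
joint_positions [ 4.0410e-01  3.7300e-01  6.2430e-01  1.8253e+00 -3.0000e-04  2.2470e+00]
tool_pos [0.5933 0.2536 0.2859]
tcp_rot [-1.5622  0.2156 -0.2115]
contact_force [0.3452 0.72   0.2547]
torque [-0.0162  0.0146  0.001 ]
grip_width 0.0853
```

View pics/w4.png

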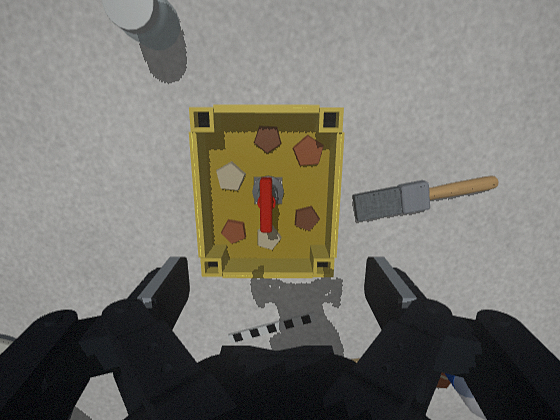

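View pics/w4z.png

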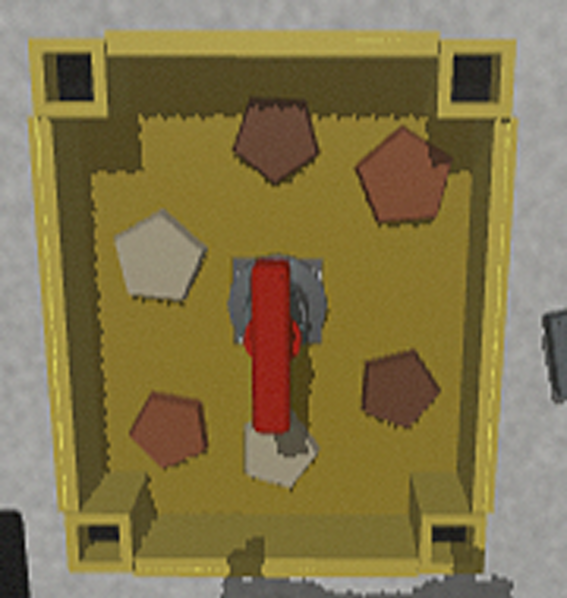

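```bash
python3 - <<'E'
from h import *
d=np.load('pics/w4.npz')
f=lambda u,v,z:atz(d,180+(u+.5)/3.15-.5,95+(v+.5)/3.15-.5,z)[:2]
S={k:f(*p,.064) for k,p in dict(TL=(68.5,78.5),TR=(477,78.5),BL=(102.5,541.5),BR=(453.5,541.5)).items()}
for k in S: print(k,S[k].round(4))
print('mean',np.mean(list(S.values()),0).round(4))
a,b,c=f(271,264,.102),f(271.5,431,.102),f(271,347,.102);print('bar',a.round(4),b.round(4),c.round(4),np.linalg.norm(a-b),np.degrees(np.arctan2(*(a-b)[::-1])))
src=np.array([[-76,96],[76,96],[-76,-96],[76,-96]])/1000.;dst=np.array([S[k] for k in ['TL','TR','BL','BR']])
M=dst-dst.mean(0);H=src.T@M;U,s,Vt=np.linalg.svd(H);Rm=(U@Vt).T;print('yaw',np.degrees(np.arctan2(Rm[1,0],Rm[0,0])),'res',(src@Rm.T+dst.mean(0)-dst).round(4).tolist())
tgt(.5765,.236,.15,-15.7)
E
```

```text
TL [0.5279 0.3461]
TR [0.6741 0.3053]
BL [0.4778 0.1624]
BR [0.6228 0.1222]
mean [0.5757 0.234 ]
bar [0.5843 0.2653] [0.5671 0.2051] [0.5759 0.2362] 0.06261492412040363 74.01134370206006
yaw -15.485438977991958 res [[0.0002, 0.0007], [0.0004, 0.0009], [-0.0011, -0.0006], [0.0005, -0.001]]
shift mm [-11.8 136.4 -19.6] turn deg [ 0.14  0.03 -0.1 ]
cur yaw [ -0.13   0.12 -15.67]
```

Call:
carry_out --series '[0,-5,50,-8,0,0,0,0,-10,100,-16,0,0,0,0,-12,136,-20,0,0,0,0,-12,136,-20,0,0,0]'

```text
t: 6.55
tool_pos: [0.5746, 0.2337, 0.1475]
tcp_rot: [-1.565, 0.221, -0.211]
contact_force: [0.4, 0.5, -0.4]
grip_width: 0.0855
```

```bash
python3 - <<'E'
from h import *
tgt(.5760,.2352,.075,-15.6)
snap('wrist','w5'); snap('side','sd5')
E
```

```text
shift mm [ 1.4 72.5  2.3] turn deg [ 0.34 -0.15 -0.34]
cur yaw [ -0.29   0.39 -15.75]
```

View pics/w5.png

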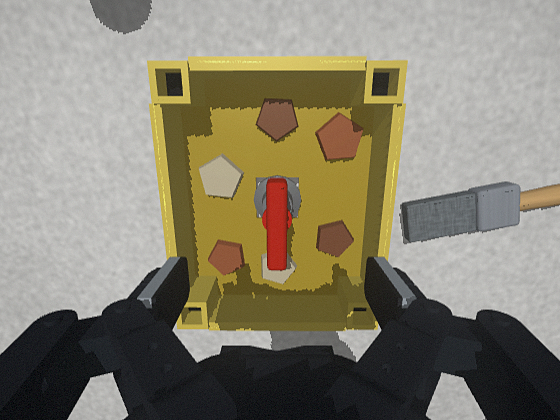

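Call:
carry_out --series '[0,1,35,1,0.2,0,-0.2,0,1.4,60,2,0.3,0,-0.3,0,1.4,72.5,2.3,0.3,0,-0.3,0,1.4,72.5,2.3,0.3,0,-0.3]'

```text
t: 7.15
tool_pos: [0.5788, 0.2368, 0.0801]
tcp_rot: [-1.557, 0.211, -0.219]
contact_force: [0.0, -0.4, 0.6]
grip_width: 0.0854
```

```bash
python3 - <<'E'
from h import *
tgt(.5760,.2352,.075,-15.6)
snap('side','sd6')
d=np.load('pics/sd6.npz')['pixels'][:,:,::-1];cv2.imwrite('pics/sd6z.png',cv2.resize(d[200:380,190:370],None,fx=3.3,fy=3.3,interpolation=cv2.INTER_CUBIC))
E
```

```text
shift mm [-2.3  5.1 -2.4] turn deg [-0.21 -0.12  0.28]
cur yaw [  0.17  -0.3  -15.72]
```

View pics/sd6z.png

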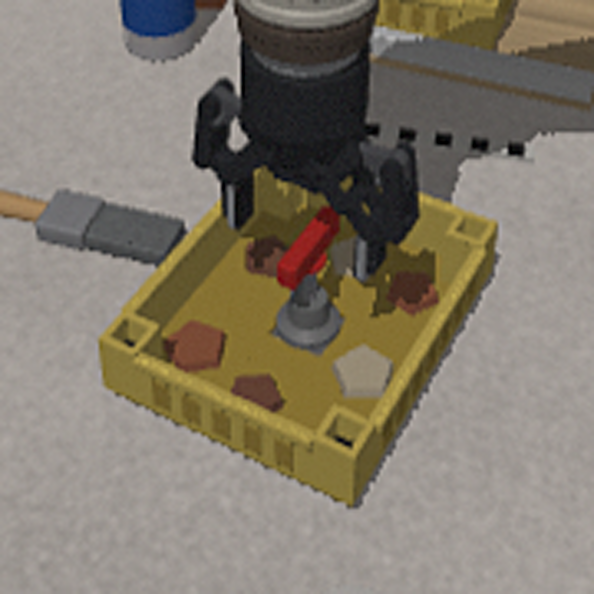

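Call:
carry_out --series '[0,-2,5,-2,-0.2,0,0.3,100,-2,5,-2,-0.2,0,0.3,200,-2,5,-2,-0.2,0,0.3,255,-2,5,-2,-0.2,0,0.3,255,-2,5,-2,-0.2,0,0.3]'

```text
t: 7.82
tool_pos: [0.5765, 0.2357, 0.0758]
tcp_rot: [-1.559, 0.215, -0.215]
contact_force: [4.8, -1.1, 1.6]
grip_width: 0.0129
```

Call:
carry_out --series '[255,0,0,0,0,0,0,255,0,0,0,0,0,0,255,0,0,0,0,0,0]'

```text
t: 8.2
tool_pos: [0.5767, 0.2356, 0.076]
tcp_rot: [-1.559, 0.215, -0.216]
contact_force: [0.2, -0.9, 1.1]
grip_width: 0.0126
```

```bash
python3 - <<'E'
from h import *
st();tgt(.5760,.2352,.075,-15.6)
snap('side','sd7')
d=np.load('pics/sd7.npz')['pixels'][:,:,::-1];cv2.imwrite('pics/sd7z.png',cv2.resize(d[200:380,190:370],None,fx=3.3,fy=3.3,interpolation=cv2.INTER_CUBIC))
E
```

```text
t 8.2
joint_positions [3.8760e-01 2.5530e-01 6.7900e-02 1.3825e+00 5.0000e-04 2.2328e+00]
tool_pos [0.5767 0.2356 0.076 ]
tcp_rot [-1.5591  0.2149 -0.2158]
contact_force [ 0.1768 -0.9086  1.1089]
torque [-0.0928 -0.1172 -0.0471]
grip_width 0.0126
shift mm [-0.5  1.  -0.6] turn deg [-0.06 -0.12  0.03]
cur yaw [  0.05  -0.03 -15.72]
```

View pics/sd7z.png

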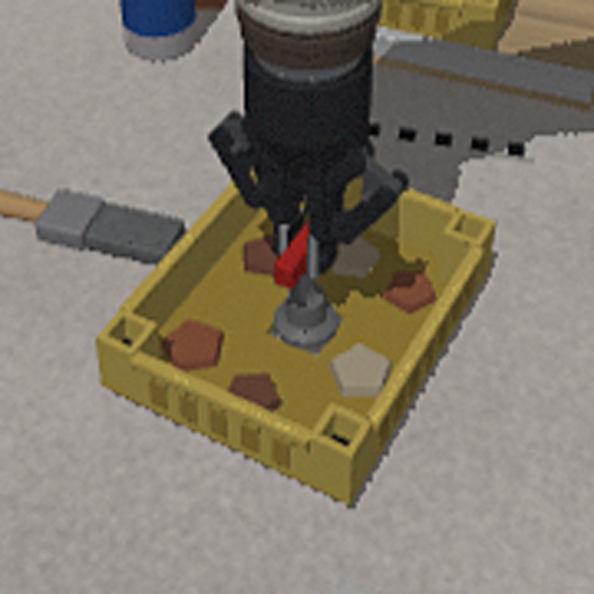

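Call:
carry_out --series '[255,0,-3,0,0,0,0,255,0,-10,0,0,0,0,255,0,-22,0,0,0,0,255,0,-40,0,0,0,0,255,0,-60,0,0,0,0]'

```text
t: 8.88
tool_pos: [0.5767, 0.2356, 0.1377]
tcp_rot: [-1.559, 0.214, -0.216]
contact_force: [0.9, 0.2, -4.1]
grip_width: 0.0129
```

```bash
python3 - <<'E'
from h import *
st()
snap('side','sd8')
d=np.load('pics/sd8.npz')['pixels'][:,:,::-1];cv2.imwrite('pics/sd8z.png',cv2.resize(d[150:380,170:390],None,fx=2.6,fy=2.6,interpolation=cv2.INTER_CUBIC))
E
```

```text
t 8.875
joint_positions [3.8760e-01 2.4590e-01 1.7550e-01 1.4989e+00 6.0000e-04 2.2327e+00]
tool_pos [0.5767 0.2356 0.1377]
tcp_rot [-1.5588  0.2145 -0.2161]
contact_force [ 0.8661  0.2166 -4.0631]
torque [0.0187 0.0026 0.0949]
grip_width 0.0129
```

View pics/sd8z.png

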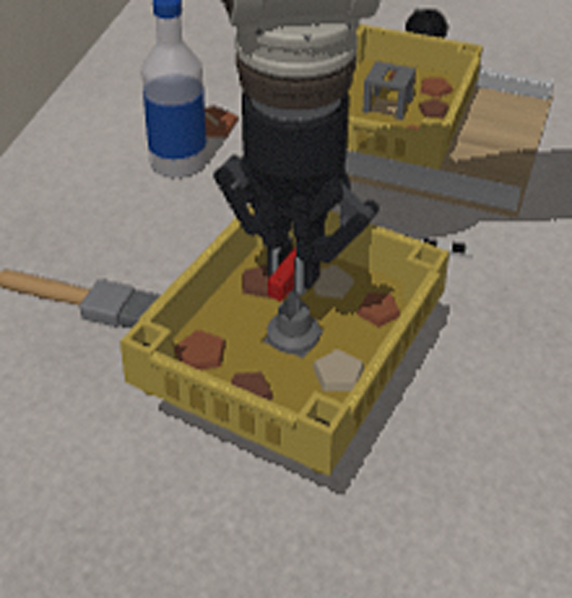

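```bash
python3 - <<'E'
from h import *
d=np.load('pics/scene0.npz');print(atz(d,296,227,.205),atz(d,295,264,0))
tgt(.530,-.0,.20,-10); tgt(.5645,-.222,.20,-7)
E
```

```text
[ 0.78538046 -0.07917456  0.205     ] [ 0.79273837 -0.07979483  0.        ]
shift mm [  18.4  -59.9 -239.9] turn deg [-0.21 -5.72  0.24]
cur yaw [  0.19  -0.26 -15.72]
shift mm [ 111.7  -60.3 -444.2] turn deg [-0.2  -8.72  0.25]
cur yaw [  0.19  -0.26 -15.72]
```

Call:
carry_out --series '[255,0,-20,-5,0,0,0,255,3,-40,-18,0,-0.5,0,255,9,-55,-40,0,-1.2,0,255,18,-60,-70,0,-2,0,255,27,-60,-105,0,-3,0]'

```text
t: 9.55
tool_pos: [0.5751, 0.1262, 0.202]
tcp_rot: [-1.56, 0.168, -0.178]
contact_force: [0.6, -0.5, -5.1]
grip_width: 0.0129
```

Call:
carry_out --series '[255,9,0,-35,0,-0.8,0,255,18,0,-70,0,-1.6,0,255,27,0,-105,0,-2.4,0,255,36,0,-140,0,-3,0,255,44,0,-172,0,-3.6,0]'

```text
t: 10.18
tool_pos: [0.5801, -0.0532, 0.2024]
tcp_rot: [-1.564, 0.118, -0.129]
contact_force: [0.2, 0.0, -4.2]
grip_width: 0.0132
```

```bash
python3 - <<'E'
from h import *
st();tgt(.5645,-.222,.20,-7)
E
```

```text
t 10.175
joint_positions [-0.0931  0.1494  0.1882  1.6027  0.0032  1.6356]
tool_pos [ 0.5801 -0.0532  0.2024]
tcp_rot [-1.5641  0.1184 -0.1294]
contact_force [ 0.2211  0.0384 -4.1763]
torque [ 0.002  -0.0084 -0.0009]
grip_width 0.0132
shift mm [  11.1    1.8 -169.1] turn deg [-0.2  -2.04  0.39]
cur yaw [ 0.18 -0.4  -9.04]
```

Call:
carry_out --series '[255,2,0,-35,0,-0.5,0,255,5,0,-75,0,-1,0.2,255,8,0,-115,0,-1.5,0.4,255,10,0,-145,0,-2,0.4,255,11,0,-162,0,-2,0.4]'

```text
t: 10.8
tool_pos: [0.5649, -0.2168, 0.2023]
tcp_rot: [-1.565, 0.097, -0.098]
contact_force: [0.3, 1.0, -4.3]
grip_width: 0.0127
```

```bash
python3 - <<'E'
from h import *
st();tgt(.5645,-.222,.18,-7)
for n in ['scene','side','wrist']: snap(n,n+'9')
E
```

```text
t 10.8
joint_positions [-0.368   0.2133  0.2614  1.6197  0.0033  1.3272]
tool_pos [ 0.5649 -0.2168  0.2023]
tcp_rot [-1.5652  0.0974 -0.0979]
contact_force [ 0.2766  0.9681 -4.2702]
torque [ 0.049  -0.061   0.0169]
grip_width 0.0127
shift mm [ 0.2 22.3 -5.3] turn deg [-0.19 -0.13  0.01]
cur yaw [ 0.19 -0.02 -7.13]
```

View pics/wrist9.png

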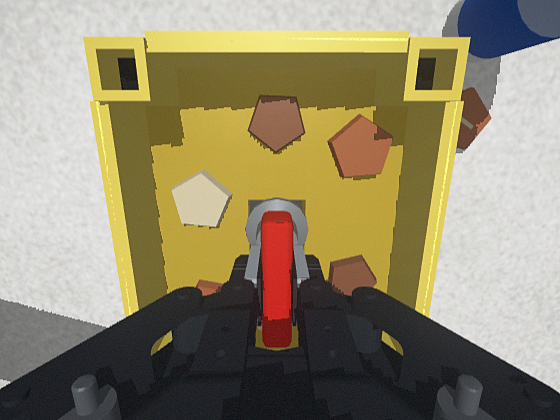

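View pics/side9.png

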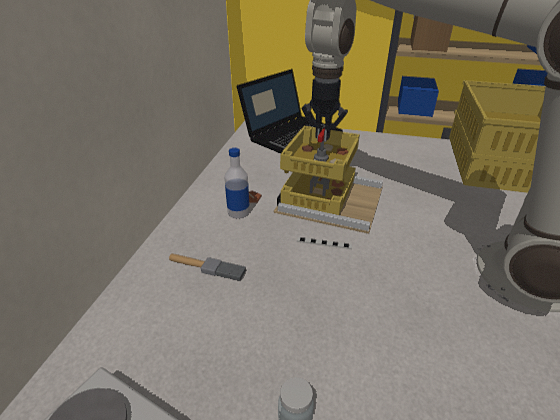

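View pics/scene9.png

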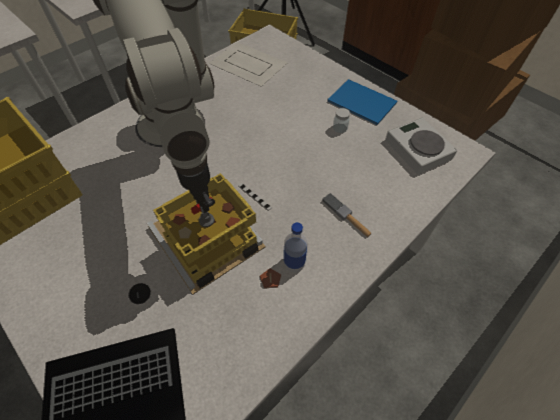

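```bash
python3 - <<'E'
from h import *
d=np.load('pics/wrist9.npz')
a=atz(d,114,70,.190)[:2];b=atz(d,437.5,69.5,.190)[:2];v=b-a;L=np.linalg.norm(v);u=v/L;n=np.array([-u[1],u[0]])
print(a,b,L,np.degrees(np.arctan2(u[1],u[0])),'centre',(a+b)/2-n*.096)
for nm in ['wrist9','side9','scene9']:
    d=np.load(f'pics/{nm}.npz');P=cloud(d);hsv=cv2.cvtColor(d['pixels'],cv2.COLOR_RGB2HSV)
    yel=(hsv[...,0]>18)&(hsv[...,0]<32)&(hsv[...,1]>110)&(d['depth']>0)
    m=yel&(P[...,2]>.18)&(P[...,2]<.198)&(P[...,0]>.4)&(P[...,0]<.75)&(P[...,1]<-.08)&(P[...,1]>-.4)
    q=P[m]
    rc=cv2.minAreaRect((q[:,:2]*1000).astype(np.float32)); print(nm,len(q),np.round(rc[0],1),np.round(rc[1],1),round(rc[2],2))
    A=np.c_[q[:,:2]-[.565,-.22],np.ones(len(q))]
    w=q[:,2]>.184
    c=np.linalg.lstsq(A[w],q[w,2],rcond=None)[0];print('slope',c.round(4))
E
```

```text
[ 0.50046374 -0.11440121] [ 0.65311344 -0.13332614] 0.15381834026559327 -7.067253725082827 centre [ 0.5649773  -0.21913431]
wrist9 21793 [ 569.7 -184.2] [156.4 187.2] 82.81
slope [0.0004 0.0096 0.1869]
side9 703 [ 565.4 -217.6] [232.3 186.7] 82.65
slope [-0.0008  0.0025  0.1873]
scene9 1007 [ 565.6 -217.9] [226.4 189.3] 82.67
slope [-0.001   0.0014  0.1878]
```

Call:
carry_out --series '[255,-0.3,10,-1,0,0,0,255,-0.6,22,-2,0,0,0,255,-1,34,-3,0,0,0,255,-1,44,-3.7,0,0,0,255,-1,48,-3.7,0,0,0]'

```text
t: 11.58
tool_pos: [0.5635, -0.2186, 0.153]
tcp_rot: [-1.564, 0.098, -0.097]
contact_force: [-0.8, 0.0, -4.2]
grip_width: 0.0128
```

```bash
python3 - <<'E'
from h import *
st();tgt(.564,-.2205,.134,-7)
for n in ['scene','side']:
  snap(n,n+'10')
  o=np.load(f'pics/{n}10.npz')['pixels'][:,:,::-1]
  x,y=(265,110) if n=='side' else (145,170)
  cv2.imwrite(f'pics/{n}10z.png',cv2.resize(o[y:y+125,x:x+125],None,fx=4.7,fy=4.7,interpolation=cv2.INTER_CUBIC))
for nm in ['side10','scene10']:
    d=np.load(f'pics/{nm}.npz');P=cloud(d);hsv=cv2.cvtColor(d['pixels'],cv2.COLOR_RGB2HSV)
    yel=(hsv[...,0]>18)&(hsv[...,0]<32)&(hsv[...,1]>110)&(d['depth']>0)
    m=yel&(P[...,2]>.130)&(P[...,2]<.148)&(P[...,0]>.4)&(P[...,0]<.75)&(P[...,1]<-.08)&(P[...,1]>-.4)
    q=P[m]
    rc=cv2.minAreaRect((q[:,:2]*1000).astype(np.float32)); print(nm,len(q),np.round(rc[0],1),np.round(rc[1],1),round(rc[2],2),np.median(q[:,2]))
E
```

```text
t 11.575
joint_positions [-0.3718  0.2048  0.1564  1.5246  0.0036  1.323 ]
tool_pos [ 0.5635 -0.2186  0.153 ]
tcp_rot [-1.5645  0.0981 -0.0966]
contact_force [-0.8198  0.0153 -4.236 ]
torque [-0.0303  0.0322 -0.012 ]
grip_width 0.0128
shift mm [ 0.7 19.  -1.9] turn deg [-0.23 -0.1  -0.07]
cur yaw [ 0.24  0.05 -7.1 ]
side10 681 [ 564.4 -217.1] [225.8 186.8] 82.82 0.13735958503880863
scene10 943 [ 564.2 -220.1] [225.7 189.1] 82.92 0.1378230351811386
```

View pics/side10z.png

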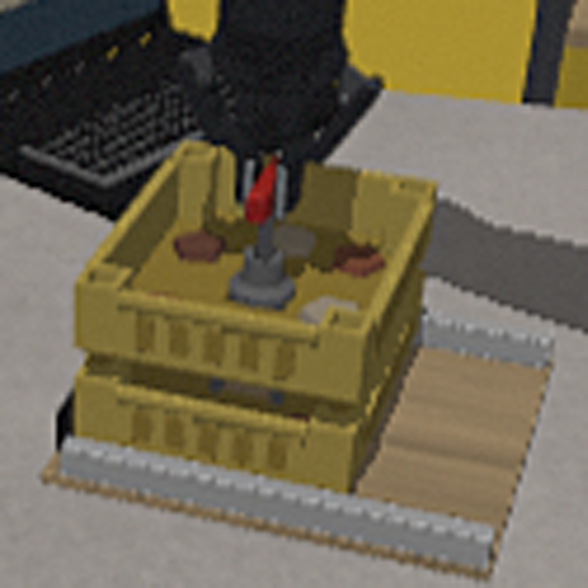

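View pics/scene10z.png

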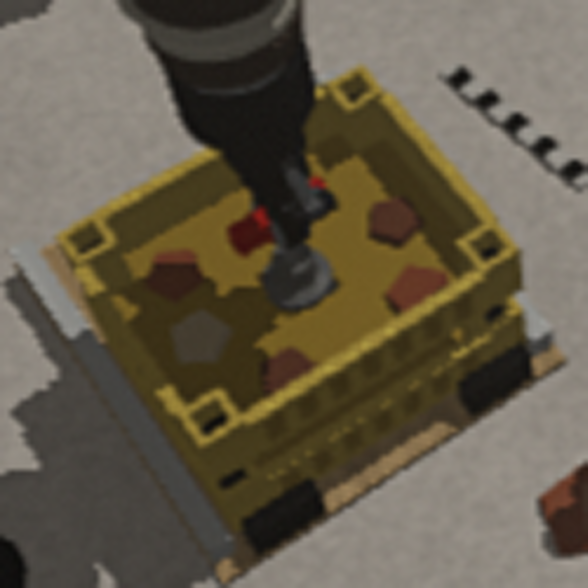

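Call:
carry_out --series '[255,0.3,0,-1.5,0,0,0,255,0.5,2,-3,0,0,0,255,0.5,5,-3,0,0,0,255,0.5,8,-3,0,0,0,255,0.5,10,-3,0,0,0]'

```text
t: 12.3
tool_pos: [0.5637, -0.2216, 0.1432]
tcp_rot: [-1.565, 0.098, -0.097]
contact_force: [0.4, 0.5, -3.8]
grip_width: 0.0131
```

```bash
python3 - <<'E'
from h import *
st();tgt(.564,-.2215,.134,-7)
E
```

```text
t 12.3
joint_positions [-0.3764  0.2074  0.1406  1.506   0.0036  1.3185]
tool_pos [ 0.5637 -0.2216  0.1432]
tcp_rot [-1.5645  0.098  -0.0968]
contact_force [ 0.407   0.515  -3.8265]
torque [-0.0084  0.0224  0.011 ]
grip_width 0.0131
shift mm [0.3 9.2 0.1] turn deg [-0.23 -0.11 -0.06]
cur yaw [ 0.23  0.04 -7.11]
```

Call:
carry_out --series '[255,0,2,0,0,0,0,255,0,4,0,0,0,0,255,0,6,0,0,0,0,255,0,8,0,0,0,0,255,0,9,0,0,0,0]'

```text
t: 12.92
tool_pos: [0.5636, -0.2215, 0.1341]
tcp_rot: [-1.564, 0.098, -0.097]
contact_force: [-0.8, 0.3, -2.9]
grip_width: 0.0128
```

Call:
carry_out --series '[255,0,1,0,0,0,0,255,0,2,0,0,0,0,255,0,2,0,0,0,0]'

```text
t: 13.3
tool_pos: [0.5637, -0.2216, 0.1326]
tcp_rot: [-1.565, 0.098, -0.097]
contact_force: [-1.6, 1.0, 3.0]
grip_width: 0.0129
```

```bash
python3 - <<'E'
from h import *
st()
for n in ['scene','side']: 
  snap(n,n+'11')
  o=np.load(f'pics/{n}11.npz')['pixels'][:,:,::-1]
  x,y=(265,110) if n=='side' else (145,170)
  cv2.imwrite(f'pics/{n}11z.png',cv2.resize(o[y:y+125,x:x+125],None,fx=4.7,fy=4.7,interpolation=cv2.INTER_CUBIC))
E
```

```text
t 13.3
joint_positions [-0.3763  0.2071  0.1198  1.485   0.0038  1.3185]
tool_pos [ 0.5637 -0.2216  0.1326]
tcp_rot [-1.5646  0.0975 -0.0971]
contact_force [-1.6491  0.9884  2.9657]
torque [0.1501 0.3903 0.0118]
grip_width 0.0129
```

View pics/side11z.png

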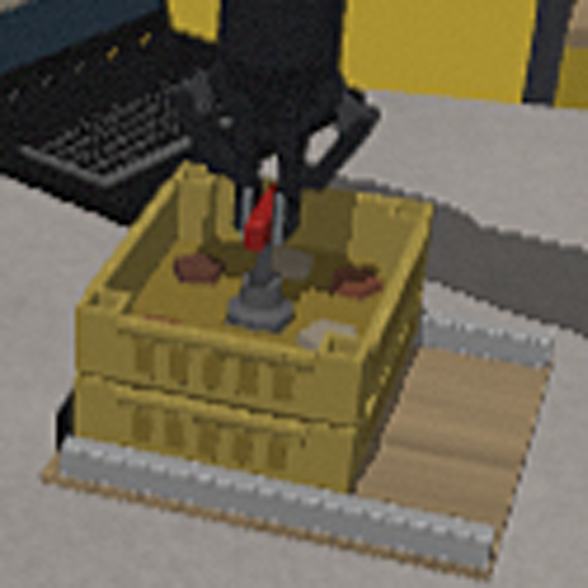

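Call:
carry_out --series '[255,0,2.5,0,0,0,0,255,0,5,0,0,0,0,255,0,7.5,0,0,0,0,255,0,10,0,0,0,0,255,0,12,0,0,0,0]'

```text
t: 14.02
tool_pos: [0.5638, -0.2216, 0.1206]
tcp_rot: [-1.565, 0.097, -0.097]
contact_force: [-4.4, 2.3, 17.6]
grip_width: 0.013
```

Call:
carry_out --series '[255,0,1,0,0,0,0,255,0,2,0,0,0,0,255,0,2,0,0,0,0]'

```text
t: 14.4
tool_pos: [0.564, -0.2216, 0.1206]
tcp_rot: [-1.565, 0.096, -0.099]
contact_force: [-6.9, 3.5, 16.7]
grip_width: 0.0131
```

Call:
carry_out --series '[255,0,2,0,0,6,0,255,0,2,0,0,13,0,255,0,2,0,0,20,0,255,0,2,0,0,27,0,255,0,2,0,0,34,0]'

```text
t: 15.02
tool_pos: [0.5646, -0.2219, 0.1207]
tcp_rot: [-1.493, 0.561, -0.567]
contact_force: [-3.0, 1.1, 14.2]
grip_width: 0.0133
```

```bash
python3 - <<'E'
from h import *
st();tgt(.564,-.2216,.1206,-92)
E
```

```text
t 15.025
joint_positions [-0.3762  0.2045  0.094   1.4562  0.0036  1.9159]
tool_pos [ 0.5646 -0.2219  0.1207]
tcp_rot [-1.4926  0.5607 -0.5672]
contact_force [-3.0058  1.1317 14.1866]
torque [0.2394 0.9166 0.165 ]
grip_width 0.0133
shift mm [-0.7  0.1 -0.2] turn deg [-3.200e-01  5.067e+01  2.000e-02]
cur yaw [  0.21  -0.24 -41.33]
```

Turning freely (0.165 N m). Continuing.

Call:
carry_out --series '[255,0,2,0,0,7,0,255,0,2,0,0,14,0,255,0,2,0,0,21,0,255,0,2,0,0,28,0,255,0,2,0,0,35,0]'

```text
t: 15.65
tool_pos: [0.5651, -0.2226, 0.1207]
tcp_rot: [-1.306, 1.029, -1.039]
contact_force: [-4.3, -0.9, 15.7]
grip_width: 0.0126
```

Call:
carry_out --series '[255,0,2,0,0,6,0,255,0,2,0,0,11,0,255,0,2,0,0,14,0,255,0,2,0,0,15,0]'

```text
t: 16.15
tool_pos: [0.5652, -0.2231, 0.1206]
tcp_rot: [-1.19, 1.223, -1.236]
contact_force: [-5.7, 0.5, 16.7]
grip_width: 0.0129
```

```bash
python3 - <<'E'
from h import *
st();tgt(.564,-.2216,.1206,-94)
snap('side','side12')
o=np.load(f'pics/side12.npz')['pixels'][:,:,::-1]
x,y=(265,110) 
cv2.imwrite(f'pics/side12z.png',cv2.resize(o[y:y+125,x:x+125],None,fx=4.7,fy=4.7,interpolation=cv2.INTER_CUBIC))
E
```

```text
t 16.15
joint_positions [-3.7680e-01  2.0150e-01  9.0300e-02  1.4504e+00  1.9000e-03  2.7934e+00]
tool_pos [ 0.5652 -0.2231  0.1206]
tcp_rot [-1.1898  1.2225 -1.2357]
contact_force [-5.6773  0.5208 16.689 ]
torque [0.2082 1.6437 0.1333]
grip_width 0.0129
shift mm [-1.4  0.  -1.3] turn deg [-0.54  2.37  0.07]
cur yaw [  0.35  -0.49 -91.63]
```

View pics/side12z.png

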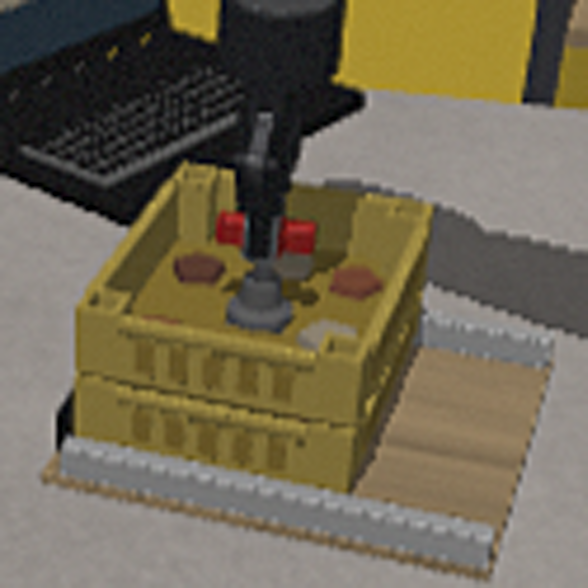

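Call:
carry_out --series '[255,0,0,0,0,0,0,200,0,0,0,0,0,0,100,0,0,0,0,0,0,0,0,0,0,0,0,0,0,0,0,0,0,0,0]'

```text
t: 16.82
tool_pos: [0.5652, -0.2231, 0.1204]
tcp_rot: [-1.19, 1.223, -1.236]
contact_force: [-0.2, -0.9, 0.6]
grip_width: 0.0723
```

Call:
carry_out --series '[0,0,-15,0,0,0,0,0,0,-50,0,0,0,0,0,0,-90,0,0,0,0,0,0,-130,0,0,0,0,0,-10,-165,0,0,0,0]'

```text
t: 17.45
tool_pos: [0.5639, -0.2131, 0.2881]
tcp_rot: [-1.189, 1.222, -1.238]
contact_force: [0.5, -0.4, 0.2]
grip_width: 0.0853
```

```bash
python3 - <<'E'
from h import *
st()
for n in ['scene','side','wrist']: snap(n,n+'13')
for n in ['scene','side']:
  o=np.load(f'pics/{n}13.npz')['pixels'][:,:,::-1]
  x,y=(265,110) if n=='side' else (145,170)
  cv2.imwrite(f'pics/{n}13z.png',cv2.resize(o[y:y+125,x:x+125],None,fx=4.7,fy=4.7,interpolation=cv2.INTER_CUBIC))
for nm in ['side13','scene13','wrist13']:
    d=np.load(f'pics/{nm}.npz');P=cloud(d);hsv=cv2.cvtColor(d['pixels'],cv2.COLOR_RGB2HSV)
    roi=(P[...,0]>.4)&(P[...,0]<.75)&(P[...,1]<-.08)&(P[...,1]>-.4)
    yel=(hsv[...,0]>18)&(hsv[...,0]<32)&(hsv[...,1]>110)&(d['depth']>0)
    q=P[yel&roi&(P[...,2]>.112)&(P[...,2]<.130)]
    rc=cv2.minAreaRect((q[:,:2]*1000).astype(np.float32)); print(nm,len(q),np.round(rc[0],1),np.round(rc[1],1),round(rc[2],2),np.median(q[:,2]))
    red=((hsv[...,0]<6)|(hsv[...,0]>174))&(hsv[...,1]>170)&(P[...,2]>.13)&roi
    q=P[red];rc=cv2.minAreaRect((q[:,:2]*1000).astype(np.float32)); print('red',len(q),np.round(rc[0],1),np.round(rc[1],1),round(rc[2],2),q[:,2].max(),np.percentile(q[:,2],[50,90]))
E
```

```text
t 17.45
joint_positions [-3.6210e-01  2.4020e-01  4.6200e-01  1.7816e+00  1.7000e-03  2.8092e+00]
tool_pos [ 0.5639 -0.2131  0.2881]
tcp_rot [-1.1885  1.222  -1.2377]
contact_force [ 0.4875 -0.3507  0.169 ]
torque [-0.0013 -0.0013 -0.0195]
grip_width 0.0853
side13 695 [ 564.1 -221.2] [230.6 186.1] 82.85 0.11851707404049783
red 126 [ 564.  -217.4] [12.5 61.7] 85.81 0.15068651646069164 [0.14076578 0.14785485]
scene13 991 [ 563.4 -222.2] [227.4 190.9] 82.93 0.11912658379360708
red 100 [ 565.6 -224.1] [12.5 62.7] 88.57 0.15194441454201224 [0.1476681  0.15003149]
wrist13 7144 [ 563.9 -224.3] [226.6 186.4] 82.9 0.1189565206705672
red 853 [ 573.8 -213.7] [ 89.5 103. ] 40.26 0.4339104677882647 [0.14770892 0.14873897]
```

View pics/side13z.png

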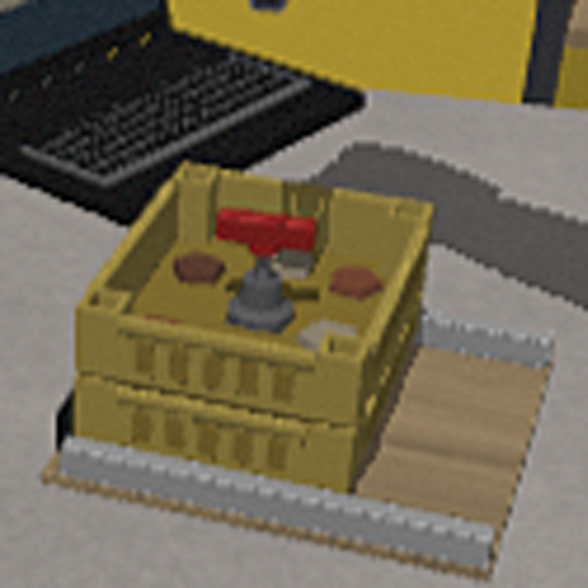

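View pics/scene13.png

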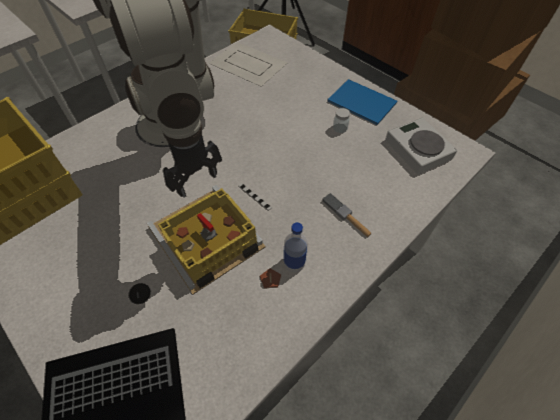

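View pics/wrist13.png

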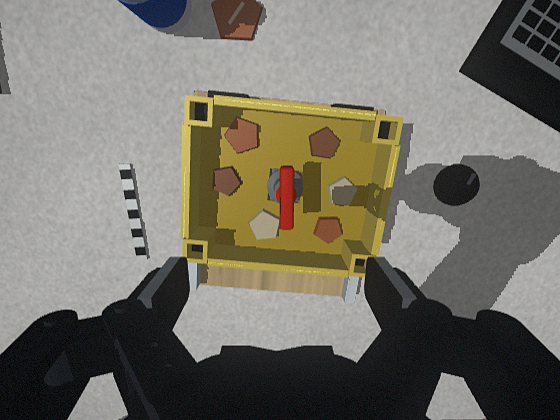

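```bash
python3 -c "
from workcell import r
print(r.sign_off())"
```

```text
the job is handed in; nothing more can be done
None
```

The job is done and handed in at about 17.5 s on the robot's clock; the hand-in gave no verdict. I pushed the base tray home against both stops and carried the top tray over level. I then lowered it into the sockets, pushed the handle fully down, turned it about 84.5° (1.47 rad) clockwise and let go.

**Last checks, after release:**
- **Seating:** the top tray's wall tops measured z ≈ 119 mm, against 120 expected. Its centre was within about 1 mm of the base tray's by the scene and side cameras. The wrist camera gave about 1–2 mm, within its 2 mm calibration. Yaw was -7.1°, in line with the dock.
- **Lock:** the handle top stood at about 148–150 mm, against 149 expected when locked and 160 if it had sprung back.
- **Surroundings:** the pictures show the bystanders where they were, judged by eye rather than measured. The gripper was clear of everything, with no contact force.

**What disagreed:** while I was lining up the top tray, the cameras differed by up to about 3 mm on its position; I averaged them and it went in with no sideways contact. In the last check the wrist camera's automatic fit of the handle was spoilt by another red object in the background, so I relied on the other two cameras for it.

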